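# Let a label roll out of the lever dispenser and ease the lid shut

## Robot

A 6-joint arm with a two-finger parallel gripper is mounted at the origin on the work surface; the furniture and walls round the work are solid. World frame = base frame: x ahead of the robot, y to its left, z up, the work surface at z = 0. Lengths are in mm, angles in rad, forces in N, time in s.
With the tool pointing down it reaches from about 275 to 750 mm from the base axis. Payload 10.2 kg.
Tool frame: the origin (TCP) lies at the very end of the fingers, on their centre line; the grasp point (between the pads) lies 19 mm behind it; x points along the fingers, y is the direction in which the jaws open and shut, and the axes are right-handed (so a half turn about x gives the same grasp; the last joint's range is limited). The gripper opens to 85 mm and grips with 20 to 120 N. Pads are 22 mm wide; open, the fingers measure 114 mm over their backs; the gripper's body (76 mm by 85 mm) begins 54 mm behind the grasp point. The pads swing forward as they close: fully open they stand 13 mm farther back than shut.
Start: joints at [0.918, 0.313, 1.498, -0, 1.331, -0.223], TCP at [218.775, 477.251, 231.294] pointing down, gripper open.
Joint ranges: [-2.94, 2.94], [-0.97, 2.17], [0.19, 2.56], [-1.23, 4.37], [0.02, 3.11], [-2.88, 2.88]. Speed limits (rad/s): [2.39, 2.39, 3.01, 3.14, 3.14, 3.14].

## Interface

Orientations are given as a unit quaternion [w, x, y, z].
In Python, from rig import ctrl, viewer, finish_job gives the robot as it stands.
- The arm moves only by the tool carry_out, never from a script. Its argument "targets" is a list of rows, each an object of numbers: "x", "y", "z": the shift along the world's x, y, z in m; "ax", "ay", "az": the turn, a rotation vector about the world's x, y, z in rad; "hand": the opening, from -1 (shut) to 1 (fully open). A call has 1 to 5 rows; each row is the pose to reach, as a shift and turn from the pose commanded when the call began; what a row does not reach only later rows make up. A row lasts 1/8 s, in which the tool goes at most 62.5 mm and 10.7 degrees, less where a joint would pass 70% of its speed; a pose out of reach is approached as far as the arm can. A call with a gripper value outside its range is refused whole. The fingers move at their own pace and stop on an object; "grip_force" is the grip in N (left out, the last holds). Time passes only in rows, so rows that repeat a pose let the fingers close. It gives the time, the measured TCP pose, the force and the opening at its end, in the units of the state.
- ctrl.sense(): the state, without advancing time (a new reading comes with each control period).
- viewer.capture(name): name is "side" or "top"; returns the picture (384x512x3 uint8, blue, green, red); there is no depth.
- viewer.camera_info(name): a dict with "fx", "fy", "cx", "cy" (pixels), "R" (3x3) and "t" (3): a world point X has camera coordinates R X + t. Camera axes: x right, y down, z forward; pixel columns grow to the right and rows downward; lengths in mm; the calibration is good to about 2 mm. A picture is of the moment at which its call begins. camera_info takes no time and is no camera call.
- finish_job(): hands the job in, once; it reports no verdict.
The state is a dict: "time_s": time; "joints": joint angles; "dq": joint speeds; "tau": joint torques, N m; "eef_pos": TCP position; "ee_rot": TCP orientation; "force": force on the tool from outside, world axes, zero at the start; "wrist_torque": the same for the moment, N m; "grip_width": opening from 0.0 (shut) to 1.0 (fully open).
Only numpy, scipy, OpenCV 4.12 (cv2) and the standard library are available. Lean on these libraries where they do the work, as an engineer would, in place of code of your own. Each camera call takes 0.05 s, during which the arm holds its last target. There are 200 camera calls.

## Task

Let the plain roll of labels (not the flanged reel) out of the two-lane dispenser: with the fingertips, press down the lever on that lane's side and keep it down until its lid is up and the roll has rolled out into the tray. Then ease the lever back up slowly so that the lid closes fully without slamming, and move away, leaving the roll lying in the tray. Grasp and lift nothing, do not touch the rolls or the lids, keep the other lane shut, and leave everything else on the table where it is.

Things in the scene. Friction and masses are not known exactly. Their poses are not given: they have to be found in the camera images.
- dispenser: two-lane gravity roll dispenser of grey sheet metal, fixed, 176 (x) x 276 (y) x 132 mm. Origin on the table, half-way across, under the gates; x points to its back (away from the robot), y left. Lanes 56 mm wide, centred at y = +32 and -32 mm; levers on the outer sides at y = +115 and -115 mm. Chutes behind the gates (x 0 to 67 mm, walls 102 mm high); floor slopes 12 degrees down to the front
- tray_mid (a point): centre of the tray, on the floor between its two lanes, 50 mm in front of the gates, 19 mm above the table. The tray continues both lanes (dispenser x -98 to -4 mm; walls and front lip 45 mm high). A released roll rolls out in about a second and stops at the front lip, its centre then about 70 mm in front of the gates, 44 mm above the table
- label_roll: the plain roll of labels: smooth white cylinder, diameter 56 mm, width 48 mm, full diameter over its whole width, card core; about 0.1 kg; axis along the dispenser's y. Starts in the left or the right chute (the sign of its y in the dispenser's frame tells which). Origin at its centre; x and z turn as it rolls
- ribbon_reel: the flanged reel: two white discs of diameter 56 mm, 5 mm thick, 48 mm apart over all, on a thin spindle of diameter 18 mm, so with a deep waist; in the other lane. Origin at its centre. It stays where it is
- lid_left (a joint): angle of the left lane's lid, rad: 0 shut, 0.75 fully up. Open-topped frame hinged at the back, with a gate plate in front that holds the roll; above about 0.5 the roll gets out. Linked: lid angle = 1.667 x lever angle. Sprung: if the lever is let go the lid slams. Gentle means closing below 2 rad/s at every moment: the pad never rises faster than 80 mm/s, so take a second or more
- gate_left: the front plate (frame 60 mm wide and 60 mm high, its lower 24 mm closed) and open top frame of the left lid, through which the roll is seen from above; not to be touched. Origin on the lid's hinge, 66 mm behind the gate plane, 106 mm above the table; when shut, z points up; the lid stands no higher than about 165 mm above the table when up
- lever_left (a joint): angle of the left lever: 0 at rest (up), 0.45 fully pressed at its stop (rad). Spring-loaded: about 4 N on the pad starts it, about 7 N holds it fully down
- pad_left: the black finger pad at the end of the left lever. Origin on the lever's pivot (52 mm behind the gate plane, y = +115 mm, 116 mm above the table); the pad itself lies 76 mm in front of this, see its point
- pad_left_top (a point): centre of the upper face of the left lever's pad, 32 mm (x) by 34 mm (y), rubber-ribbed, sloping 13 degrees at rest. At rest it is 141 mm above the table and goes down 34 mm, nearly straight (within 5 mm in x), to the stop
- lid_right (a joint): angle of the right lane's lid, rad: 0 shut, 0.75 fully up. Open-topped frame hinged at the back, with a gate plate in front that holds the roll; above about 0.5 the roll gets out. Linked: lid angle = 1.667 x lever angle. Sprung: if the lever is let go the lid slams. Gentle means closing below 2 rad/s at every moment: the pad never rises faster than 80 mm/s, so take a second or more
- gate_right: the front plate (frame 60 mm wide and 60 mm high, its lower 24 mm closed) and open top frame of the right lid, through which the roll is seen from above; not to be touched. Origin on the lid's hinge, 66 mm behind the gate plane, 106 mm above the table; when shut, z points up; the lid stands no higher than about 165 mm above the table when up
- lever_right (a joint): angle of the right lever: 0 at rest (up), 0.45 fully pressed at its stop (rad). Spring-loaded: about 4 N on the pad starts it, about 7 N holds it fully down
- pad_right: the black finger pad at the end of the right lever. Origin on the lever's pivot (52 mm behind the gate plane, y = -115 mm, 116 mm above the table); the pad itself lies 76 mm in front of this, see its point
- pad_right_top (a point): centre of the upper face of the right lever's pad, 32 mm (x) by 34 mm (y), rubber-ribbed, sloping 13 degrees at rest. At rest it is 141 mm above the table and goes down 34 mm, nearly straight (within 5 mm in x), to the stop
- small_box_1: small brown carton 68x120x51 mm; bystander, origin at the centre of its underside
- small_box_2: small pale carton 60x110x46 mm, on top of the brown one; bystander, origin at the centre of its underside
- small_box_3: small brown carton 65x100x61 mm; bystander, origin at the centre of its underside
- calculator: desk calculator 135x85x18 mm; bystander, origin at the centre of its underside
- stapler: red stapler 32x138x48 mm; bystander, origin at the centre of its underside
- masking_roll: roll of masking tape 100x103x25 mm, lying flat; bystander, origin at the centre of its underside
- scissors: pair of scissors 87x199x9 mm, lying flat; bystander, origin at the centre of its underside
- bottle: sample bottle 52x52x167 mm, standing; bystander, origin at the centre of its underside
- spare_roll: roll of labels 80x83x50 mm lying flat on the table beside the dispenser; bystander, origin at the centre of its underside

How it is judged:
By the outcome, as a careful person would: the job done as asked, in the order asked, and still so for the second after the job is handed in, with the robot touching nothing.
It also fails if it takes over 42 s, if anything falls off the work surface, if the arm or the gripper's body presses on something with over 40 N, if the wrist force passes 120 N, or if a joint passes its speed limit or range.

## Working session

There is one attempt and no reset: what is moved stays moved. The work goes in short steps, Python scripts to look and compute and a tool call to move; the robot and the scene stay as the last step left them, time stands still between calls to the robot, and variables do not carry over. Pictures are saved under pics/ and viewed, about 8 in all and at most 12, crops included, and the job is handed in when it is done.

Besides the shell and the picture viewer there is one more tool, called as a command line: name --argument value ..., lists and objects as JSON in quotes. carry_out: Moves the arm, as the interface text tells. Its arguments: {"type":"object","properties":{"targets":{"type":"array"},"grip_force":{"type":"number"}},"required":["targets"]}

```bash
mkdir -p pics
python3 - <<'E'
from rig import ctrl, viewer
import cv2
for n in("top","side"):
    cv2.imwrite(f"pics/{n}1.png",cv2.resize(viewer.capture(n),(800,600),interpolation=cv2.INTER_CUBIC)); 
    c=viewer.camera_info(n);print(n,c)
s=ctrl.sense();print(s)
E
```

```text
top {'fx': 352.9255297757244, 'fy': 352.9255297757244, 'cx': 255.73052358629533, 'cy': 189.8704745900095, 'R': array([[-0.01018404, -0.99993976,  0.00409474],
       [-0.99455686,  0.00970439, -0.10374239],
       [ 0.1036964 , -0.00512897, -0.99459577]]), 't': array([   9.09027771,  397.98118758, 1000.74181293])}
side {'fx': 376.08754585981615, 'fy': 376.08754585981615, 'cx': 258.57677078409625, 'cy': 198.88545185869518, 'R': array([[ 0.89708614, -0.44125839, -0.02296731],
       [-0.27871809, -0.52477441, -0.80431837],
       [ 0.34285957,  0.72794426, -0.59375455]]), 't': array([-339.39666711,  229.7241418 , 1220.78885889])}
{'time_s': 0.1, 'joints': array([ 9.17594936e-01,  3.13405187e-01,  1.49833644e+00, -5.45560051e-06,
        1.33098338e+00, -2.23393713e-01]), 'dq': array([ 0.00028216, -0.00075662, -0.00044632,  0.00103081, -0.00012211,
        0.0014293 ]), 'tau': array([ 2.78382235e-03, -4.12897825e+01, -2.60138905e+01, -2.01460407e-04,
        3.09817777e-03,  4.18546529e-05]), 'eef_pos': array([218.6398819 , 477.06864522, 230.79588362]), 'ee_rot': array([ 0.69067291,  0.15042921,  0.69100934, -0.15115581]), 'force': array([-0.4931962 , -0.15706506,  0.22629273]), 'wrist_torque': array([-0.00258592,  0.04071258,  0.05068946]), 'grip_width': 0.998834527659455}
```

View pics/top1.png

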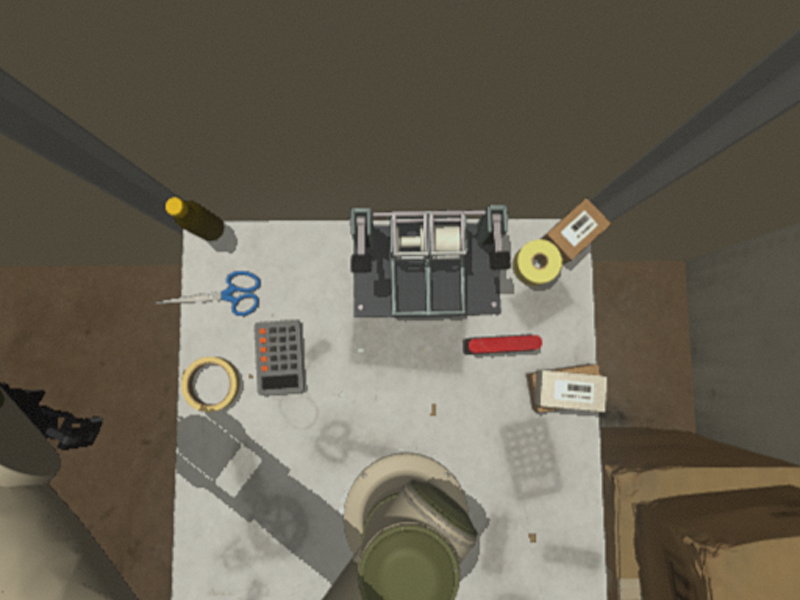

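View pics/side1.png

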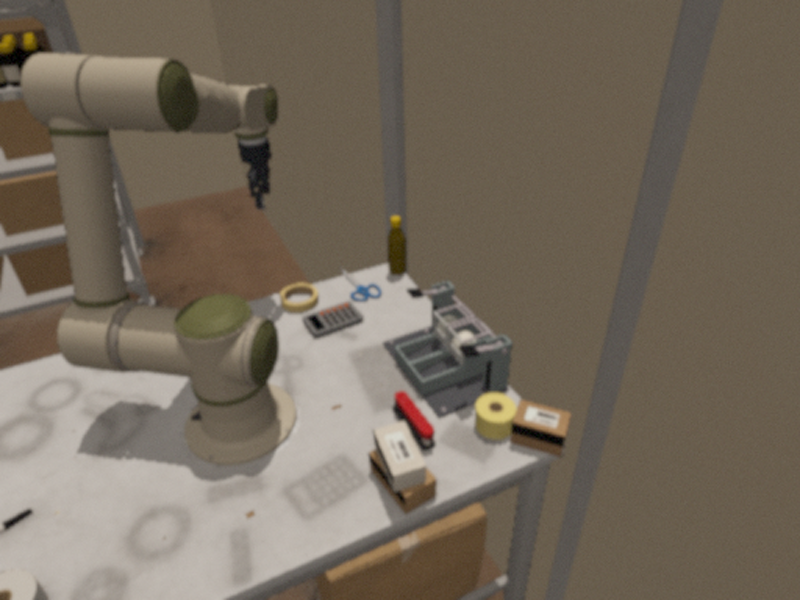

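The top view shows the dispenser at about (430,265), with what looks like the reel in the left lane (410,236) and the plain roll in the right lane (448,237). I'll enlarge both to confirm.

Run:
```python
import cv2
from rig import viewer
def crop(n,f,u0,v0,w,h,k):
    i=viewer.capture(n)[v0:v0+h,u0:u0+w]
    cv2.imwrite(f,cv2.resize(i,None,fx=k,fy=k,interpolation=cv2.INTER_CUBIC))
crop("top","pics/top2.png",220,125,114,84,7)
crop("side","pics/side2.png",240,175,100,85,7)
```

```text
(no output)
```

View pics/top2.png

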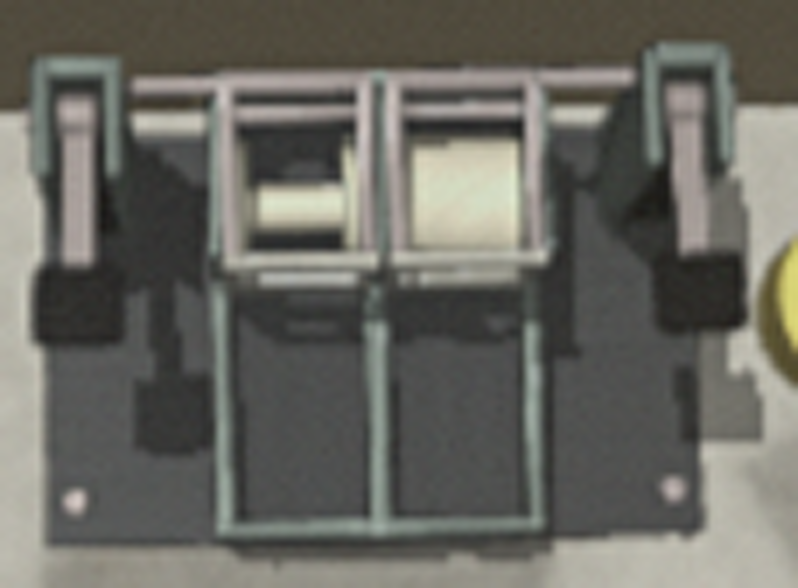

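View pics/side2.png

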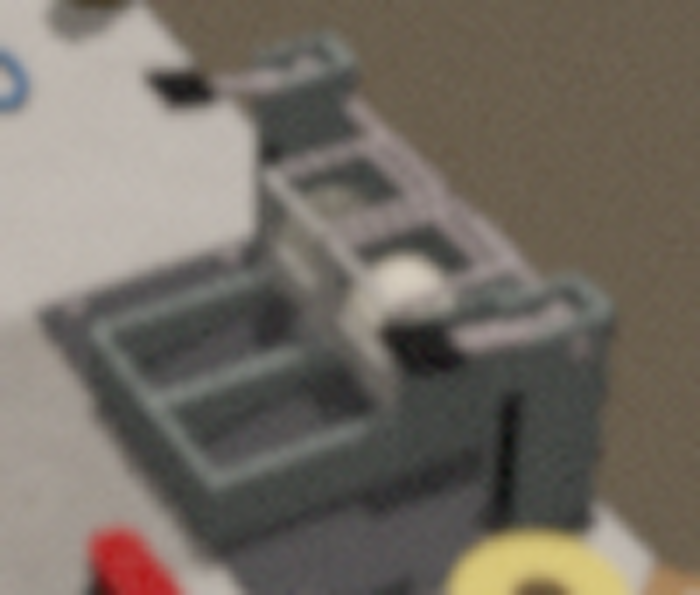

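The left lane shows a thin spindle between discs, so that is the reel. The right lane is a full-width roll, so I want the right lever. Its pad is centred at about crop (700,288), and the left pad at (79,303).

```bash
cat > h.py <<'E'
import numpy as np
from rig import ctrl, viewer
from scipy.spatial.transform import Rotation as Ro
def back(n,u,v,z):
    c=viewer.camera_info(n);R,t=np.array(c["R"]),np.array(c["t"])
    d=R.T@[(u-c["cx"])/c["fx"],(v-c["cy"])/c["fy"],1];o=-R.T@t
    return o+d*(z-o[2])/d[2]
def proj(n,X):
    c=viewer.camera_info(n);p=np.array(c["R"])@X+c["t"]
    return p[0]/p[2]*c["fx"]+c["cx"],p[1]/p[2]*c["fy"]+c["cy"]
E
python3 - <<'E'
from h import *
T=lambda u,v,z:back("top",220+(u-3)/7,125+(v-3)/7,z)
r=T(700,288,141);l=T(79,303,141);print("padR",r,"padL",l)
yaw=np.arctan2(*(-(l-r)[[0,1]]*[1,-1])); d=l-r; yaw=np.arctan2(-d[0],d[1]);print("yaw",yaw,np.linalg.norm(d))
for p in((75,500),(673,487)): print("screw",T(*p,4))
o=(l+r)/2; ax=np.array([np.cos(yaw),np.sin(yaw)]);print("origin",o[:2]+24*ax)
u=proj("side",r);print("side crop",(np.array(u)-[240,175])*7+3)
s=ctrl.sense();print(Ro.from_quat(s["ee_rot"],scalar_first=True).as_matrix().round(3))
E
```

```text
padR [ 446.36107656 -159.065027    141.        ] padL [442.95019487  69.01936136 141.        ]
yaw 0.014953357792105207 228.10989090398837
screw [382.43014128  79.9098309    4.        ]
screw [ 385.44209136 -171.18285858    4.        ]
origin [468.65295253 -44.66396561]
side crop [419.94147039 339.18584088]
[[-0.001  0.417  0.909]
 [-0.001  0.909 -0.417]
 [-1.    -0.001 -0.   ]]
```

Pad R is at about (446,-159,141), and the side view agrees: it predicts (420,339) and I see about (425,345). I'll go above it with the fingers shut and the jaw axis turned along world x, which keeps the fingers clear of the lid.

carry_out --targets '[{"x":0.015,"y":-0.042,"z":0.005,"az":-0.076,"hand":-1},{"x":0.03,"y":-0.084,"z":0.01,"az":-0.152,"hand":-1},{"x":0.045,"y":-0.126,"z":0.015,"az":-0.228,"hand":-1},{"x":0.06,"y":-0.168,"z":0.02,"az":-0.304,"hand":-1},{"x":0.075,"y":-0.21,"z":0.02,"az":-0.38,"hand":-1}]' --grip_force 30

```text
invalid input at $.targets[0]: expected keys x, y, z, ax, ay, az, hand
```

carry_out --targets '[{"x":0.015,"y":-0.042,"az":-0.076,"hand":-1},{"x":0.03,"y":-0.084,"az":-0.152,"hand":-1},{"x":0.045,"y":-0.126,"az":-0.228,"hand":-1},{"x":0.06,"y":-0.168,"az":-0.304,"hand":-1},{"x":0.075,"y":-0.21,"az":-0.38,"hand":-1}]'

```text
invalid input at $.targets[0]: expected keys x, y, z, ax, ay, az, hand
```

carry_out --targets '[{"x":0.016,"y":-0.043,"az":-0.076,"hand":-1},{"x":0.032,"y":-0.086,"az":-0.152,"hand":-1},{"x":0.048,"y":-0.129,"az":-0.228,"hand":-1},{"x":0.064,"y":-0.172,"az":-0.304,"hand":-1},{"x":0.078,"y":-0.216,"az":-0.38,"hand":-1}]'

```text
invalid input at $.targets[0]: expected keys x, y, z, ax, ay, az, hand
```

carry_out --targets '[{"x":0.015,"y":-0.042,"z":0.005,"ax":0,"ay":0,"az":-0.076,"hand":-1},{"x":0.03,"y":-0.084,"z":0.01,"ax":0,"ay":0,"az":-0.152,"hand":-1},{"x":0.045,"y":-0.126,"z":0.015,"ax":0,"ay":0,"az":-0.228,"hand":-1},{"x":0.06,"y":-0.168,"z":0.02,"ax":0,"ay":0,"az":-0.304,"hand":-1},{"x":0.075,"y":-0.21,"z":0.02,"ax":0,"ay":0,"az":-0.38,"hand":-1}]' --grip_force 30

```text
time_s: 0.82
eef_pos: [294.1, 266.0, 251.6]
ee_rot: [0.65, 0.279, 0.649, -0.279]
force: [-0.0, 0.3, -0.1]
grip_width: 0.001
```

carry_out --targets '[{"x":0.015,"y":-0.042,"z":0,"ax":0,"ay":0,"az":-0.076,"hand":-1},{"x":0.03,"y":-0.084,"z":0,"ax":0,"ay":0,"az":-0.152,"hand":-1},{"x":0.045,"y":-0.126,"z":0,"ax":0,"ay":0,"az":-0.228,"hand":-1},{"x":0.06,"y":-0.168,"z":0,"ax":0,"ay":0,"az":-0.304,"hand":-1},{"x":0.075,"y":-0.21,"z":0,"ax":0,"ay":0,"az":-0.38,"hand":-1}]'

```text
time_s: 1.45
eef_pos: [369.0, 55.8, 251.4]
ee_rot: [0.585, 0.397, 0.585, -0.397]
force: [-0.5, 0.2, 0.0]
grip_width: 0.001
```

carry_out --targets '[{"x":0.016,"y":-0.043,"z":0,"ax":0,"ay":0,"az":-0.076,"hand":-1},{"x":0.032,"y":-0.086,"z":0,"ax":0,"ay":0,"az":-0.152,"hand":-1},{"x":0.047,"y":-0.129,"z":0,"ax":0,"ay":0,"az":-0.228,"hand":-1},{"x":0.062,"y":-0.172,"z":0,"ax":0,"ay":0,"az":-0.304,"hand":-1},{"x":0.077,"y":-0.216,"z":0,"ax":0,"ay":0,"az":-0.38,"hand":-1}]'

```text
time_s: 2.08
eef_pos: [446.0, -160.2, 251.2]
ee_rot: [0.5, 0.5, 0.5, -0.5]
force: [0.5, 0.2, -0.4]
grip_width: -0.001
```

carry_out --targets '[{"x":0,"y":0,"z":-0.03,"ax":0,"ay":0,"az":0,"hand":-1},{"x":0,"y":0,"z":-0.06,"ax":0,"ay":0,"az":0,"hand":-1},{"x":0,"y":0,"z":-0.08,"ax":0,"ay":0,"az":0,"hand":-1},{"x":0,"y":0,"z":-0.092,"ax":0,"ay":0,"az":0,"hand":-1},{"x":0,"y":0,"z":-0.095,"ax":0,"ay":0,"az":0,"hand":-1}]'

```text
time_s: 2.7
eef_pos: [445.7, -158.7, 156.0]
ee_rot: [0.5, 0.5, 0.5, -0.5]
force: [0.2, 0.1, -0.2]
grip_width: 0.002
```

Run:
```python
from h import *
import cv2
a=viewer.capture("side")[160:260,240:350];b=viewer.capture("top")[110:210,235:345]
z=lambda i:cv2.resize(i,None,fx=5,fy=5,interpolation=cv2.INTER_CUBIC)[:,:400*1+150]
i=np.hstack([cv2.resize(a,(396,360),interpolation=2),cv2.resize(b,(396,360),interpolation=2)])
cv2.imwrite("pics/p3.png",i);print(ctrl.sense()["eef_pos"])
```

```text
[ 445.93729765 -158.82432102  156.59515259]
```

View pics/p3.png

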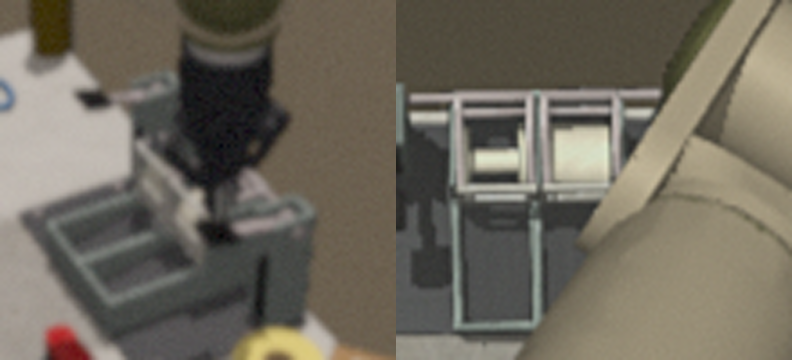

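The left (side) half shows the closed fingertips at (220,205), right above the black pad at (218,230). In the top half the arm hides the pad, but both rolls are visible. Now pressing.

carry_out --targets '[{"x":0,"y":0,"z":-0.007,"ax":0,"ay":0,"az":0,"hand":-1},{"x":0,"y":0,"z":-0.014,"ax":0,"ay":0,"az":0,"hand":-1},{"x":0,"y":0,"z":-0.02,"ax":0,"ay":0,"az":0,"hand":-1},{"x":0,"y":0,"z":-0.026,"ax":0,"ay":0,"az":0,"hand":-1},{"x":0,"y":0,"z":-0.032,"ax":0,"ay":0,"az":0,"hand":-1}]'

```text
time_s: 3.42
eef_pos: [445.5, -158.8, 124.1]
ee_rot: [0.5, 0.5, 0.5, -0.5]
force: [-4.3, 0.5, 6.1]
grip_width: -0.002
```

carry_out --targets '[{"x":0,"y":0,"z":-0.004,"ax":0,"ay":0,"az":0,"hand":-1},{"x":0,"y":0,"z":-0.007,"ax":0,"ay":0,"az":0,"hand":-1},{"x":0,"y":0,"z":-0.01,"ax":0,"ay":0,"az":0,"hand":-1},{"x":0,"y":0,"z":-0.013,"ax":0,"ay":0,"az":0,"hand":-1},{"x":0,"y":0,"z":-0.013,"ax":0,"ay":0,"az":0,"hand":-1}]'

```text
time_s: 4.05
eef_pos: [445.4, -158.8, 111.2]
ee_rot: [0.5, 0.499, 0.5, -0.5]
force: [-4.0, 0.7, 6.3]
grip_width: 0.002
```

carry_out --targets '[{"x":0,"y":0,"z":-0.001,"ax":0,"ay":0,"az":0,"hand":-1},{"x":0,"y":0,"z":-0.002,"ax":0,"ay":0,"az":0,"hand":-1},{"x":0,"y":0,"z":-0.003,"ax":0,"ay":0,"az":0,"hand":-1},{"x":0,"y":0,"z":-0.003,"ax":0,"ay":0,"az":0,"hand":-1},{"x":0,"y":0,"z":-0.003,"ax":0,"ay":0,"az":0,"hand":-1}]'

```text
time_s: 4.68
eef_pos: [445.6, -158.8, 108.4]
ee_rot: [0.5, 0.5, 0.5, -0.5]
force: [-3.7, -0.5, 6.5]
grip_width: -0.001
```

carry_out --targets '[{"x":0,"y":0,"z":0,"ax":0,"ay":0,"az":0,"hand":-1},{"x":0,"y":0,"z":0,"ax":0,"ay":0,"az":0,"hand":-1},{"x":0,"y":0,"z":0,"ax":0,"ay":0,"az":0,"hand":-1},{"x":0,"y":0,"z":0,"ax":0,"ay":0,"az":0,"hand":-1},{"x":0,"y":0,"z":0,"ax":0,"ay":0,"az":0,"hand":-1}]'

```text
time_s: 5.3
eef_pos: [445.6, -158.8, 108.4]
ee_rot: [0.5, 0.5, 0.5, -0.5]
force: [-3.0, 0.6, 6.5]
grip_width: -0.002
```

Run:
```python
from h import *
import cv2
a=viewer.capture("side")[160:260,240:350];b=viewer.capture("top")[110:210,235:345]
i=np.hstack([cv2.resize(a,(396,360),interpolation=2),cv2.resize(b,(396,360),interpolation=2)])
cv2.imwrite("pics/p4.png",i);s=ctrl.sense();print(s["eef_pos"],s["force"])
```

```text
[ 445.64851294 -158.84462463  108.44126211] [-3.46845634  0.08062176  6.63374273]
```

View pics/p4.png

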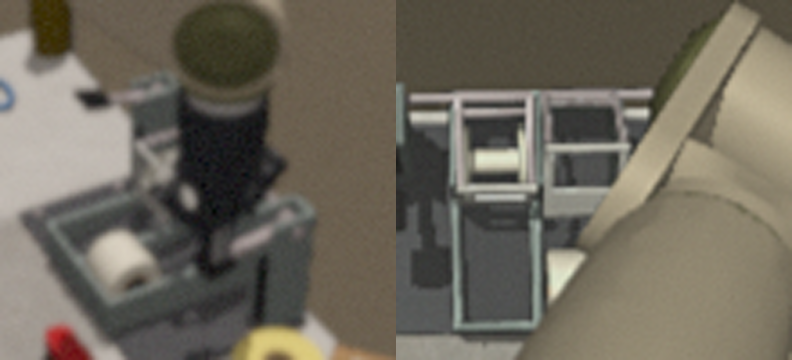

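The roll has come out into the right-lane tray (side (120,258), top (565,275)). The right lid is up, and the reel is still in the closed left lane. I'll hold once more, then ease up at 24 mm/s.

carry_out --targets '[{"x":0,"y":0,"z":0,"ax":0,"ay":0,"az":0,"hand":-1},{"x":0,"y":0,"z":0,"ax":0,"ay":0,"az":0,"hand":-1},{"x":0,"y":0,"z":0,"ax":0,"ay":0,"az":0,"hand":-1},{"x":0,"y":0,"z":0,"ax":0,"ay":0,"az":0,"hand":-1},{"x":0,"y":0,"z":0.001,"ax":0,"ay":0,"az":0,"hand":-1}]'

```text
time_s: 6.02
eef_pos: [445.6, -158.8, 109.4]
ee_rot: [0.5, 0.5, 0.5, -0.5]
force: [-3.5, -0.1, 7.0]
grip_width: -0.002
```

carry_out --targets '[{"x":0,"y":0,"z":0.002,"ax":0,"ay":0,"az":0,"hand":-1},{"x":0,"y":0,"z":0.005,"ax":0,"ay":0,"az":0,"hand":-1},{"x":0,"y":0,"z":0.008,"ax":0,"ay":0,"az":0,"hand":-1},{"x":0,"y":0,"z":0.011,"ax":0,"ay":0,"az":0,"hand":-1},{"x":0,"y":0,"z":0.014,"ax":0,"ay":0,"az":0,"hand":-1}]'

```text
time_s: 6.65
eef_pos: [445.6, -158.8, 123.4]
ee_rot: [0.5, 0.5, 0.5, -0.5]
force: [-1.7, 0.7, 4.8]
grip_width: 0.001
```

carry_out --targets '[{"x":0,"y":0,"z":0.003,"ax":0,"ay":0,"az":0,"hand":-1},{"x":0,"y":0,"z":0.006,"ax":0,"ay":0,"az":0,"hand":-1},{"x":0,"y":0,"z":0.008,"ax":0,"ay":0,"az":0,"hand":-1},{"x":0,"y":0,"z":0.01,"ax":0,"ay":0,"az":0,"hand":-1},{"x":0,"y":0,"z":0.012,"ax":0,"ay":0,"az":0,"hand":-1}]'

```text
time_s: 7.28
eef_pos: [446.0, -158.9, 135.4]
ee_rot: [0.5, 0.5, 0.5, -0.5]
force: [3.4, 0.4, 2.9]
grip_width: -0.003
```

carry_out --targets '[{"x":0,"y":0,"z":0.002,"ax":0,"ay":0,"az":0,"hand":-1},{"x":0,"y":0,"z":0.004,"ax":0,"ay":0,"az":0,"hand":-1},{"x":0,"y":0,"z":0.006,"ax":0,"ay":0,"az":0,"hand":-1},{"x":0,"y":0,"z":0.008,"ax":0,"ay":0,"az":0,"hand":-1},{"x":0,"y":0,"z":0.01,"ax":0,"ay":0,"az":0,"hand":-1}]'

```text
time_s: 7.9
eef_pos: [445.1, -158.5, 144.9]
ee_rot: [0.5, 0.499, 0.501, -0.5]
force: [-0.6, 0.1, -0.8]
grip_width: 0.006
```

carry_out --targets '[{"x":0,"y":0,"z":0.002,"ax":0,"ay":0,"az":0,"hand":-1},{"x":0,"y":0,"z":0.004,"ax":0,"ay":0,"az":0,"hand":-1},{"x":0,"y":0,"z":0.006,"ax":0,"ay":0,"az":0,"hand":-1},{"x":0,"y":0,"z":0.008,"ax":0,"ay":0,"az":0,"hand":-1},{"x":0,"y":0,"z":0.01,"ax":0,"ay":0,"az":0,"hand":-1}]'

```text
time_s: 8.52
eef_pos: [445.8, -158.7, 155.4]
ee_rot: [0.5, 0.5, 0.5, -0.5]
force: [-0.1, 0.2, 0.0]
grip_width: 0.004
```

Contact was released smoothly. Next I back off upward, then towards the start side.

carry_out --targets '[{"x":0,"y":0,"z":0.02,"ax":0,"ay":0,"az":0,"hand":-1},{"x":0,"y":0,"z":0.05,"ax":0,"ay":0,"az":0,"hand":-1},{"x":0,"y":0,"z":0.08,"ax":0,"ay":0,"az":0,"hand":-1},{"x":0,"y":0,"z":0.11,"ax":0,"ay":0,"az":0,"hand":-1},{"x":-0.02,"y":0.03,"z":0.13,"ax":0,"ay":0,"az":0,"hand":-1}]'

```text
time_s: 9.15
eef_pos: [426.1, -129.4, 286.3]
ee_rot: [0.5, 0.5, 0.5, -0.5]
force: [0.3, 0.9, 0.1]
grip_width: -0.004
```

carry_out --targets '[{"x":-0.016,"y":0.045,"z":0,"ax":0,"ay":0,"az":0,"hand":-1},{"x":-0.032,"y":0.09,"z":0,"ax":0,"ay":0,"az":0,"hand":-1},{"x":-0.048,"y":0.135,"z":0,"ax":0,"ay":0,"az":0,"hand":-1},{"x":-0.064,"y":0.18,"z":0,"ax":0,"ay":0,"az":0,"hand":-1},{"x":-0.08,"y":0.225,"z":0,"ax":0,"ay":0,"az":0,"hand":-1}]'

```text
time_s: 9.78
eef_pos: [345.0, 97.5, 285.5]
ee_rot: [0.5, 0.5, 0.5, -0.5]
force: [1.4, 0.7, -0.8]
grip_width: -0.002
```

carry_out --targets '[{"x":-0.015,"y":0.045,"z":0,"ax":0,"ay":0,"az":0,"hand":-1},{"x":-0.03,"y":0.09,"z":0,"ax":0,"ay":0,"az":0,"hand":-1},{"x":-0.045,"y":0.135,"z":0,"ax":0,"ay":0,"az":0,"hand":-1},{"x":-0.06,"y":0.18,"z":0,"ax":0,"ay":0,"az":0,"hand":-1},{"x":-0.06,"y":0.18,"z":0,"ax":0,"ay":0,"az":0,"hand":-1}]'

```text
time_s: 10.4
eef_pos: [284.5, 278.1, 285.3]
ee_rot: [0.501, 0.499, 0.502, -0.499]
force: [0.0, -1.3, -0.0]
grip_width: -0.003
```

Run:
```python
from h import *
import cv2
a=viewer.capture("side")[160:260,240:350];b=viewer.capture("top")
i=np.hstack([cv2.resize(a,(396,360),interpolation=2),cv2.resize(b[110:210,220:330],(396,360),interpolation=2)])
cv2.imwrite("pics/p5.png",i);cv2.imwrite("pics/p6.png",b);s=ctrl.sense();print(s["time_s"],s["eef_pos"],s["force"])
```

```text
10.5 [285.67809831 276.14774088 285.24504328] [ 0.62493668 -0.15793289 -0.26944704]
```

View pics/p5.png

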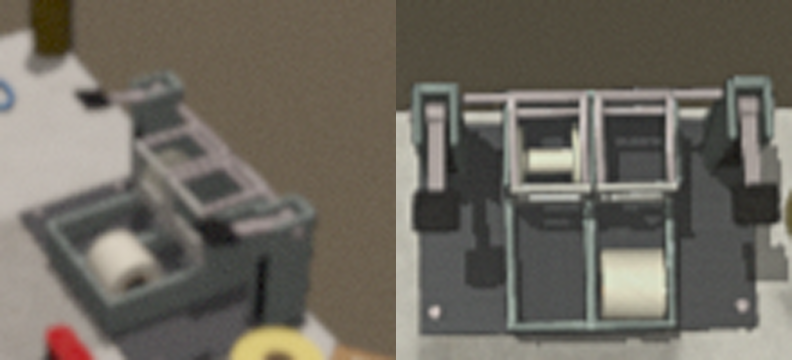

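View pics/p6.png

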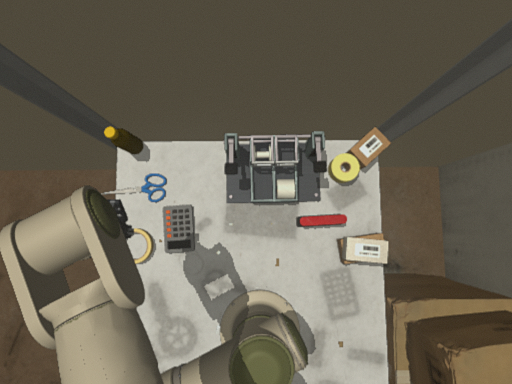

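Both lids are shut, with their front edges level at row 188. The roll lies at the front lip of the right tray (635,285), the reel is still in its chute (550,160), and the other items haven't moved. Handing in.

```bash
python3 -c "from rig import finish_job; print(finish_job())"
```

```text
the job is handed in; nothing more can be done
None
```

The plain label roll is out of the right lane and lying in the tray against the front lip, and I handed the job in at about 10.5 s. The simulator gave no verdict.

- **Press:** I pushed the right lever down 33 mm of its 34 mm travel with the shut fingertips and held it until the roll had rolled out. The force was about 7 N.
- **Release:** I eased the lever back up at no more than 24 mm/s, well under the 80 mm/s limit. The force faded to zero as the lever reached rest, and then I moved the arm away.
- **Last pictures:** Both lids look fully shut and both levers are up. The reel is still in the left chute, and the other items look unmoved.
- **Checks:** No check failed or disagreed. I judged lid closure by eye from the top and side views, as lid speed and angle could not be measured directly.

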